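# Glue stick from the strut-lid tool chest

### The arm

A 6-joint arm with a two-finger parallel gripper is mounted at the origin on a cart in front of the work surface, level with it; the furniture and walls round the work are solid. World frame = base frame: x ahead of the robot, y to its left, z up, the work surface at z = 0. Lengths are in mm, angles in rad, forces in N, time in s.
With the tool pointing down it reaches from about 350 to 975 mm from the base axis. Payload 7.1 kg.
Tool frame: the origin (TCP) lies at the very end of the fingers, on their centre line; the grasp point (between the pads) lies 19 mm behind it; x points along the fingers, y is the direction in which the jaws open and shut, and the axes are right-handed (so a half turn about x gives the same grasp; the last joint's range is limited). The gripper opens to 88 mm and grips with 3 to 60 N. Pads are 20 mm wide; open, the fingers measure 115 mm over their backs; the gripper's body (75 mm by 178 mm) begins 61 mm behind the grasp point.
Start: joints at [-1.189, 0.423, 1.63, -0, 1.089, -0.019], TCP at [243.862, -575.444, 222.675] pointing down, gripper open.
Joint ranges: [-3, 3], [-0.9, 2.11], [0.09, 2.58], [-1.31, 4.45], [0.11, 2.69], [-2.54, 2.54]. Speed limits (rad/s): [2.39, 2.39, 3.01, 3.14, 3.14, 3.14].

### API

Orientations are given as a rotation vector (axis times angle).
In Python, from workcell import ctrl gives the robot as it stands. The module is installed in compiled form; this text tells all that it offers.
- The arm moves only by the tool carry_out, never from a script. Its argument "commands" is a list of rows, each a list of 6 numbers: the shift along the tool's x, y, z in m, then the turn, a rotation vector about the tool's x, y, z in degrees. In form: [[tx, ty, tz, rx, ry, rz], ...]. A call has 1 to 8 rows; each row shifts and turns the pose as measured when the row begins, along the tool's axes as they then stand; what a row does not reach is not made up. A row lasts 1/8 s, in which the tool goes at most 62.5 mm and 10.7 degrees, less where a joint would pass 70% of its speed; a pose out of reach is approached as far as the arm can. A call with a gripper value outside its range is refused whole. "grip" is the closure, from 0 (fully open) to 1 (shut), set as the call begins (left out, the last holds). The fingers move at their own pace and stop on an object; the grip force is fixed at half the most. Time passes only in rows, so rows that do not move let the fingers close. It gives the time, the measured TCP pose, the force and the opening at its end, in the units of the state.
- ctrl.get_obs(): the state, without advancing time (a new reading comes with each control period).
- ctrl.get_image(name): name is "scene" or "top" or "wrist"; returns a dict with "pixels" (420x560x3 uint8, blue, green, red), "intrinsics" (3x3 intrinsics, pixels), "rvec" (rotation vector, rad) and "tvec" (3), from world to camera coordinates, as OpenCV has them. Camera axes: x right, y down, z forward; pixel columns grow to the right and rows downward; lengths in mm; the calibration is good to about 2 mm. A picture is of the moment at which its call begins. There is no depth.
- ctrl.close_job(): hands the job in, once; it reports no verdict.
The state is a dict: "t": time; "qpos": joint angles; "qvel": joint speeds; "joint_torque": joint torques, N m; "ee_pos": TCP position; "orientation": TCP orientation; "ft_force": force on the tool from outside, world axes, zero at the start; "moment": the same for the moment, N m; "width": finger opening in mm.
Only numpy, scipy, OpenCV 4.12 (cv2) and the standard library are available. Lean on these libraries where they do the work, as an engineer would, in place of code of your own. Each camera call takes 0.05 s, during which the arm holds its last target. There are 200 camera calls.

### The job

Open the tool chest by lifting its lid past the balance point, so that its gas struts hold it fully open by themselves. Then free the glue stick that leans wedged in one of the chest's two small pockets and stand it upright, cap up, on the cover of the blue account book. Leave the metal roller in the other pocket and the tape measure and stapler on the bench where they are, and leave the lid open.

Things in the scene. Friction and masses are not known exactly. Their poses are not given: they have to be found in the camera images.
- chest: Grey steel tool chest fixed to the bench, 180 (own x) x 260 (y) x 108 mm high with the lid shut: a tray with walls 60 mm high, 3 mm thick, and a 48 mm deep lid on it. Origin: centre of the underside; x points from the front (handle side) to the hinge side. Floor 3 mm up; low dividers along y (tops 37 mm up) and cross webs make two pockets, 43 mm in x by 28 mm in y, centred at x 0, y +58 and -58 mm.
- pocket_left (a point): Floor centre of the pocket at y +58 mm of the chest, axes as the chest's. Glue stick and roller lean in the two pockets; which is in which varies. Each has its foot (centre 10 mm towards +x of this point) against the pocket's hinge-side divider and leans 30 degrees over the other divider, top towards the chest's front (-x). Their upper halves stand clear of dividers, 55 mm free on either side in y.
- pocket_right (a point): Floor centre of the pocket at y -58 mm of the chest, axes as the chest's; like the other pocket. An item here leans the same way.
- lid (a joint): Lid angle: 0 shut, 1.9 rad fully open at its stop, leaning back. The struts' opening moment is nearly constant and at first smaller than the lid's weight moment: let go below the balance point it falls shut, let go above it swings to the stop by itself within about 3 s and is held there. The balance point varies between 0.5 and 0.9 rad (lid 0.6 to 0.8 kg). Lifting at the handle takes under 5 N.
- lid_handle (a point): Middle of the lid's handle: a round steel bar, 10 mm thick, 100 mm long along the chest's y, its centre 40 mm in front of the lid's front face, with a leg to the lid at each end. Lid shut, it is 90 mm above the bench, 18 mm below the lid's top. It moves with the lid, 222 mm from the hinge line. The clasps on the front are not fastened.
- lid_hinge (a point): Middle of the lid's hinge line (along y), at the top of the chest's rear wall, 60 mm above the bench; its axes turn with the lid.
- glue_stick_full: Glue stick, loose, about 40 g: a white round body 25 mm in diameter with a red cap 27 mm in diameter on the last 30 mm, 92 mm long in all. Origin: centre of its flat foot; own z runs along it from the foot to the cap. At the start it leans 30 degrees in one of the chest's pockets, under the shut lid.
- account_book: Closed account book with a flat plain blue cover, fixed on the bench beside the chest, 210 (own x) x 151 (own y) x 16 mm thick. Origin: centre of its underside.
- roller: Plain metal roller, loose, 25 mm in diameter and 92 mm long with a thinner journal (16 mm) on the last 10 mm; leans in the chest's other pocket just as the glue stick does. Origin: centre of its foot, z along it. Stays where it is.
- tape_measure_b: Tape measure, 36 x 75 x 67 mm, loose on the bench, bystander. Origin: centre of the underside.
- stapler_b: Blue stapler, 36 x 134 x 48 mm, loose on the bench, bystander. Origin: centre of the underside.

How it is judged:
By the outcome, as a careful person would: the job done as asked, in the order asked, and still so for the second after the job is handed in, with the robot touching nothing.
It also fails if it takes over 64 s, if anything falls off the work surface, if the arm or the gripper's body presses on something with over 40 N, if the wrist force passes 120 N, or if a joint passes its speed limit or range.

## Working session

There is one attempt and no reset: what is moved stays moved. The work goes in short steps, Python scripts to look and compute and a tool call to move; the robot and the scene stay as the last step left them, time stands still between calls to the robot, and variables do not carry over. Pictures are saved under pics/ and viewed, about 8 in all and at most 12, crops included, and the job is handed in when it is done.

Besides the shell and the picture viewer there is one more tool, called after "Call:" as name(argument=value, ...) on one line, values as JSON. carry_out: Moves the arm, as the interface text tells. Its arguments: {"type":"object","properties":{"commands":{"type":"array"},"grip":{"type":"number"}},"required":["commands"]}

```bash
mkdir -p pics
cat > h.py <<'E'
import numpy as np, cv2
from scipy.spatial.transform import Rotation as R
from workcell import ctrl
def snap(cam,fn,crop=None,scale=1):
    im=ctrl.get_image(cam); p=im["pixels"]
    if crop: x0,y0,x1,y1=crop; p=p[y0:y1,x0:x1]
    if scale!=1: p=cv2.resize(p,None,fx=scale,fy=scale)
    cv2.imwrite("pics/"+fn,p); return im
def ray(im,u,v,z):
    K=np.array(im["intrinsics"]);Rm=R.from_rotvec(np.ravel(im["rvec"])).as_matrix();t=np.ravel(im["tvec"])
    c=-Rm.T@t; d=Rm.T@np.linalg.solve(K,[u,v,1]); return c+d*(z-c[2])/d[2]
def proj(im,P):
    return cv2.projectPoints(np.array(P,float).reshape(-1,3),np.array(im["rvec"],float),np.array(im["tvec"],float),np.array(im["intrinsics"],float),None)[0].reshape(-1,2)
def st():
    o=ctrl.get_obs(); print(o["t"],np.round(o["ee_pos"],1),np.round(o["qpos"],3),np.round(o["ft_force"],1),o["width"])
    print(np.round(R.from_rotvec(o["orientation"]).as_matrix(),3)); return o
E
python3 - <<'E'
from h import *
import pickle
st()
d={c:snap(c,c+"0.png") for c in("scene","top")}
pickle.dump(d,open("im0.pkl","wb"))
for c in d: print(c,d[c]["intrinsics"],d[c]["rvec"],d[c]["tvec"])
a=np.hstack([cv2.resize(d[c]["pixels"],None,fx=1,fy=1) for c in d])
E
```

```text
0.0 [ 243.7 -575.   221.9] [-1.189  0.424  1.631  0.     1.089 -0.019] [-0.3  0.   0.1] 87.88658670261502
[[-0.001  0.39  -0.921]
 [ 0.001 -0.921 -0.39 ]
 [-1.    -0.002 -0.   ]]
scene [[406.93998378   0.         288.53415546]
 [  0.         406.93998378 210.32421282]
 [  0.           0.           1.        ]] [ 0.78686181 -2.428333    1.32261247] [ 442.05369865  265.84508492 1130.38116758]
top [[483.21399067   0.         289.85749574]
 [  0.         483.21399067 208.99477634]
 [  0.           0.           1.        ]] [ 2.15113896 -2.14864484  0.1477369 ] [ -32.31687909  557.58560435 1302.6409498 ]
```

View pics/top0.png

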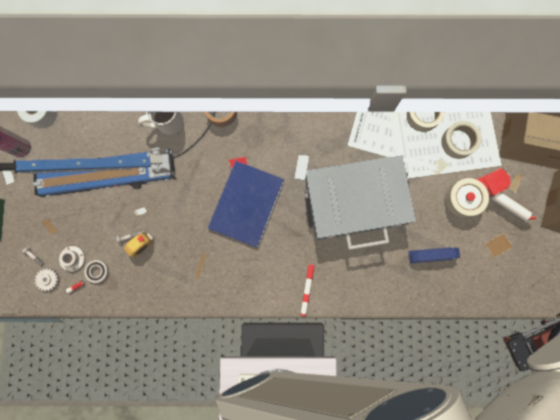

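View pics/scene0.png

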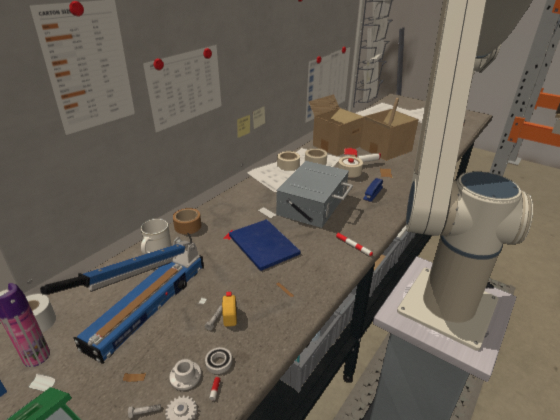

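The top view shows the chest lid with corners at about (307,170), (402,155), (414,218) and (315,237), and the handle bar from (348,248) to (387,243). The book is at about (247,204) and the stapler at (434,256). The scene view agrees with this layout.

Run:
```python
from h import *
import pickle
d=pickle.load(open("im0.pkl","rb"));t=d["top"]
for n,pts,z in(("lid",[(307,170),(402,155),(414,218),(315,237)],108),("handle",[(348,248),(387,243)],90),("book",[(240,163),(283,180),(258,246),(210,229)],16),("stapler",[(411,257),(458,254)],48),("wall/back",[(250,108)],0),("benchfront",[(280,318)],0)):
    P=np.array([ray(t,u,v,z) for u,v in pts]); print(n,np.round(P,0)[:,:2].tolist(),np.round(P.mean(0)))
    if len(P)==4: print(np.linalg.norm(P-np.roll(P,-1,0),axis=1))
p=t["pixels"]
q=cv2.resize(p[140:270,200:470],None,fx=2.9,fy=2.9,interpolation=cv2.INTER_CUBIC);cv2.imwrite("pics/crop.png",q)
```

```text
lid [[653.0, -77.0], [694.0, -331.0], [525.0, -357.0], [474.0, -97.0]] [ 586. -216.  108.]
[257.22054964 171.44453059 264.7702927  179.58465018]
handle [[447.0, -185.0], [460.0, -288.0]] [ 453. -237.   90.]
book [[693.0, 111.0], [644.0, -12.0], [456.0, 57.0], [504.0, 192.0]] [574.  87.  16.]
[132.65955221 200.06874155 143.29215974 206.2606336 ]
stapler [[425.0, -361.0], [433.0, -489.0]] [ 429. -425.   48.]
wall/back [[863.0, 86.0]] [863.  86.   0.]
benchfront [[258.0, -5.0]] [258.  -5.   0.]
```

View pics/crop.png

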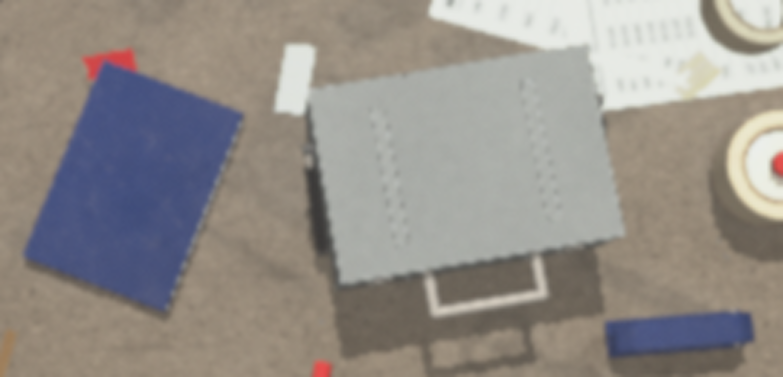

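```bash
cat >> h.py <<'E'
from scipy.optimize import least_squares
def fit2d(im,model,pix):
    f=lambda p:(proj(im,np.c_[np.array(model)[:,:2]@np.array([[np.cos(p[2]),np.sin(p[2])],[-np.sin(p[2]),np.cos(p[2])]])+p[:2],np.array(model)[:,2]])-pix).ravel()
    return f
E
python3 - <<'E'
from h import *
import pickle
t=pickle.load(open("im0.pkl","rb"))["top"]
o=np.array([200,140])
def px(l): return np.array(l)/2.9+o-0.3
m=[(90,130,108),(90,-130,108),(-90,-130,108),(-90,130,108),(-130,50,90),(-130,-50,90)]
f=fit2d(t,m,px([(308,90),(590,45),(625,236),(340,284),(433,312),(545,294)]))
r=least_squares(f,[586,-216,.13]);print("chest",r.x,np.round(r.fun,1))
x,y,a=r.x;c,s=np.cos(a),np.sin(a)
W=lambda p:np.round([x+c*p[0]-s*p[1],y+s*p[0]+c*p[1],p[2]],1)
print("handle",W((-130,0,90)),"hinge",W((90,0,60)),"pl",W((0,58,3)),"pr",W((0,-58,3)))
for pr,L in((0,(105,-75.5)),(1,(75,105))):
  m=[(105,75.5,16),(105,-75.5,16),(-105,-75.5,16),(-105,75.5,16)]
f=fit2d(t,m,px([(105,63),(243,115),(167,314),(25,260)]))
r=least_squares(f,[574,87,-.35]);print("book",r.x,np.round(r.fun,1))
E
```

```text
chest [ 5.83921119e+02 -2.17865380e+02  1.61770262e-01] [ 0.3 -0.4 -0.9 -0.1  0.2  0.1  0.6 -0.6  0.6  0.4 -0.8  0.6]
handle [ 455.6 -238.8   90. ] hinge [ 672.7 -203.4   60. ] pl [ 574.6 -160.6    3. ] pr [ 593.3 -275.1    3. ]
book [ 5.74407803e+02  9.14095782e+01 -3.60746833e-01] [-0.7 -0.5  1.  -0.   0.5  0.5 -0.7 -0. ]
```

Call:
carry_out(commands=[[0,-0.032,-0.046,0,0,0],[0,-0.032,-0.046,0,0,0],[0,-0.032,-0.046,0,0,0],[0,-0.032,-0.046,0,0,0],[0,-0.032,-0.046,0,0,0],[0,-0.032,-0.046,0,0,0],[0,-0.032,-0.046,0,0,0],[0,0,0,-10,0,0]], grip=0.63)

```text
t: 1.1
ee_pos: [458.0, -233.2, 220.0]
orientation: [1.895, 0.564, -1.897]
ft_force: [-0.2, -0.1, -0.7]
width: 32.5
```

Call:
carry_out(commands=[[0,0,0,-10,0,0],[0,0,0,-10,0,0],[0,0,0,-10,0,0],[0,0,0,-10,0,0],[0,0,0,-10,0,0],[0,0,0,-10,0,0],[0,0,0,-6,0,0]])

```text
t: 1.98
ee_pos: [457.0, -230.4, 217.9]
orientation: [1.062, 1.306, -1.062]
ft_force: [0.4, -0.8, -0.4]
width: 32.6
```

```bash
cat >> h.py <<'E'
def go(P,Rd=None):
    o=ctrl.get_obs(); M=R.from_rotvec(o["orientation"]); d=np.array(P)-o["ee_pos"]
    print("tool shift mm",np.round(M.inv().apply(d),1), "turn deg", None if Rd is None else np.round(np.degrees((M.inv()*R.from_matrix(Rd)).as_rotvec()),2))
a=0.1618; CX=np.array([np.cos(a),np.sin(a),0]);CY=np.array([-np.sin(a),np.cos(a),0]);Z=np.array([0,0,1.]);C0=np.array([583.9,-217.9,0])
E
python3 - <<'E'
from h import *
st(); go([455.6,-238.8,150],np.c_[-Z,CX,np.cross(-Z,CX)])
E
```

```text
1.975 [ 457.  -230.4  217.9] [-0.491  0.267  1.877  0.002  1.006 -0.693] [ 0.4 -0.8 -0.4] 32.556237246769584
[[-0.006  0.98   0.199]
 [ 0.005  0.199 -0.98 ]
 [-1.    -0.005 -0.006]]
tool shift mm [67.9 -2.7  8.4] turn deg [ 2.2  -0.37  0.3 ]
```

Call:
carry_out(commands=[[0.035,-0.003,0.008,2.2,0,0],[0.038,0,0,0,0,0],[0,0,0,0,0,0]])

```text
t: 2.35
ee_pos: [455.4, -238.8, 143.6]
orientation: [1.09, 1.289, -1.09]
ft_force: [0.4, -0.2, -1.2]
width: 32.8
```

Run:
```python
from h import *
st(); go([455.6,-238.8,71],np.c_[-Z,CX,np.cross(-Z,CX)])
w=snap("wrist","w1.png"); print(proj(w,[C0-130*CX+50*CY+90*Z,C0-130*CX-50*CY+90*Z]))
```

```text
2.35 [ 455.4 -238.8  143.6] [-0.507  0.379  1.926  0.002  0.844 -0.671] [ 0.4 -0.2 -1.2] 32.783151975179265
[[-0.006  0.987  0.161]
 [ 0.005  0.161 -0.987]
 [-1.    -0.005 -0.006]]
tool shift mm [72.6  0.5  0.5] turn deg [ 0.02 -0.33  0.27]
[[281.50024151 159.10762122]
 [281.32962068 282.37120619]]
```

View pics/w1.png

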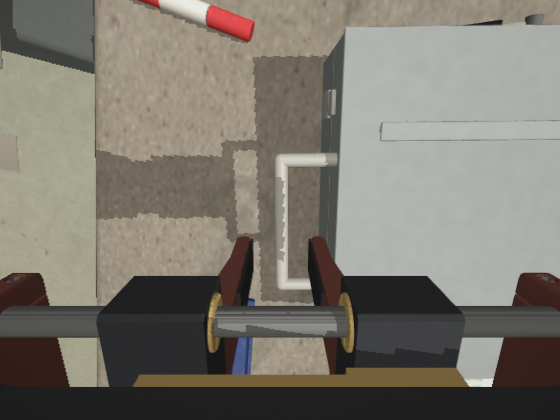

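The wrist view shows the bar from (281,160) to (282,284), within 2 px of the prediction and centred between the fingers. I'll descend and grip it.

Call:
carry_out(commands=[[0.037,0,0,0,0,0],[0.036,0,0,0,0,0],[0,0,0,0,0,0]])

```text
t: 2.78
ee_pos: [460.4, -241.2, 75.7]
orientation: [1.09, 1.278, -1.086]
ft_force: [-1.0, 0.4, -0.4]
width: 32.5
```

Call:
carry_out(commands=[[0,0,0,0,0,0],[0,0,0,0,0,0],[0,0,0,0,0,0],[0,0,0,0,0,0]], grip=1)

```text
t: 3.28
ee_pos: [456.7, -242.8, 80.7]
orientation: [1.084, 1.282, -1.089]
ft_force: [5.9, 5.2, -3.3]
width: 9.0
```

Run:
```python
from h import *
st()
# arc increments in tool frame: tx=-dz, ty=d(chest x)
th=np.linspace(0,1.2,13);x=-220*np.cos(th)+30*np.sin(th);z=220*np.sin(th)+30*np.cos(th)
for a in zip(th,-np.diff(z),np.diff(x),z+60-19): print(np.round(a,2))
```

```text
3.275 [ 456.7 -242.8   80.7] [-0.51   0.486  1.953 -0.005  0.703 -0.671] [ 5.9  5.2 -3.3] 8.963911888663798
[[-0.002  0.986  0.165]
 [-0.003  0.165 -0.986]
 [-1.    -0.002  0.003]]
[  0.   -21.81   4.09  71.  ]
[  0.1  -21.3    6.25  92.81]
[  0.2  -20.57   8.35 114.11]
[  0.3  -19.63  10.36 134.67]
[  0.4  -18.5   12.27 154.3 ]
[  0.5  -17.18  14.05 172.8 ]
[  0.6  -15.69  15.7  189.98]
[  0.7  -14.05  17.18 205.67]
[  0.8  -12.26  18.5  219.72]
[  0.9  -10.35  19.63 231.98]
[  1.    -8.34  20.57 242.33]
[  1.1   -6.25  21.3  250.67]
```

Call:
carry_out(commands=[[-0.022,0.004,0,0,0,0],[-0.021,0.006,0,0,0,0],[-0.021,0.008,0,0,0,0]])

```text
t: 3.65
ee_pos: [477.4, -239.5, 148.4]
orientation: [1.087, 1.276, -1.086]
ft_force: [12.1, 4.5, -10.2]
width: 9.2
```

Run:
```python
from h import *
o=st(); b=o["ee_pos"]+19*Z-(C0+90*CX+60*Z); print(b@CX,b@CY,b[2],np.hypot(b@CX,b[2]))
```

```text
3.65 [ 477.4 -239.5  148.4] [-4.870e-01  3.920e-01  1.889e+00 -1.000e-03  8.550e-01 -6.500e-01] [ 12.1   4.5 -10.2] 9.213592845014624
[[ 0.005  0.987  0.163]
 [-0.004  0.163 -0.987]
 [-1.     0.004  0.004]]
-198.61969980568907 -4.195228805269749 107.35570691243072 225.77651108467808
```

Call:
carry_out(commands=[[-0.018,0.012,0,0,0,0],[-0.018,0.013,0,0,0,0],[-0.016,0.015,0,0,0,0],[-0.015,0.017,0,0,0,0]])

```text
t: 4.15
ee_pos: [534.0, -229.8, 222.6]
orientation: [1.085, 1.273, -1.086]
ft_force: [5.8, -1.2, -9.7]
width: 8.9
```

Run:
```python
from h import *
o=st(); b=o["ee_pos"]+19*Z-(C0+90*CX+60*Z); print(b@CX,b@CY,b[2],np.hypot(b@CX,b[2]),np.arctan2(b[2],-b@CX)-.1355)
```

```text
4.15 [ 534.  -229.8  222.6] [-0.425  0.356  1.735 -0.004  1.042 -0.589] [ 5.8 -1.2 -9.7] 8.933725216665405
[[ 0.007  0.986  0.164]
 [-0.007  0.165 -0.986]
 [-1.     0.006  0.008]]
-141.14933430821597 -3.7018155082174014 181.56839801128086 229.97873321686816 0.7744952396895495
```

Call:
carry_out(commands=[[-0.011,0.018,0,0,0,0],[-0.01,0.019,0,0,0,0],[-0.008,0.02,0,0,0,0],[-0.006,0.021,0,0,0,0],[-0.004,0.022,0,0,0,0],[0,0,0,0,0,0]])

```text
t: 4.9
ee_pos: [636.6, -212.7, 271.8]
orientation: [1.082, 1.264, -1.082]
ft_force: [4.1, -2.4, -11.3]
width: 9.2
```

Run:
```python
from h import *
o=st(); b=o["ee_pos"]+12*Z-(C0+90*CX+60*Z); print(b@CX,b@CY,b[2],np.hypot(b@CX,b[2]),np.arctan2(b[2],-b@CX)-.1355)
```

```text
4.9 [ 636.6 -212.7  271.8] [-0.337  0.436  1.49  -0.007  1.197 -0.502] [  4.1  -2.4 -11.3] 9.187432413035873
[[ 0.015  0.986  0.167]
 [-0.012  0.167 -0.986]
 [-1.     0.013  0.015]]
-37.190760250088715 -3.358009798178179 223.7716460399617 226.84113872799503 1.2706021175043674
```

Call:
carry_out(commands=[[0,0,0,0,0,0],[-0.03,0,0,0,0,0],[-0.05,0,0,0,0,0],[-0.05,-0.02,0,0,0,0],[0,-0.06,0,0,0,0],[0,-0.06,0,0,0,0],[0,-0.06,0,0,0,0],[0,0,0,0,0,0]], grip=0.4)

```text
t: 5.9
ee_pos: [428.0, -243.8, 410.0]
orientation: [1.083, 1.256, -1.079]
ft_force: [0.4, 0.6, -0.2]
width: 52.6
```

Run:
```python
from h import *
import pickle
st(); t=snap("top","t2.png",(260,60,460,300),2.5);pickle.dump(t,open("t2.pkl","wb"))
```

```text
5.9 [ 428.  -243.8  410. ] [-0.541  0.033  1.702 -0.002  1.38  -0.707] [ 0.4  0.6 -0.2] 52.62396045422021
[[ 0.021  0.986  0.166]
 [-0.016  0.166 -0.986]
 [-1.     0.018  0.019]]
```

View pics/t2.png

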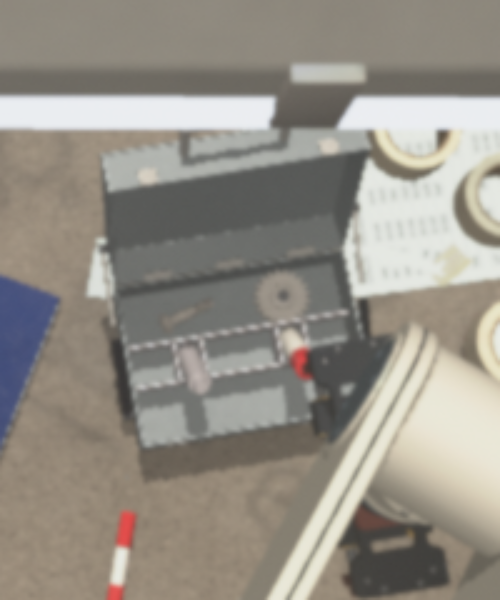

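The lid is open. The glue stick (red cap at crop (300,362)) is in the right pocket and the roller is in the left one. Next I turn the tool to line up with the stick.

Call:
carry_out(commands=[[0,0,0,10.6,0,0],[0,0,0,10.6,0,0],[0,0,0,10.6,0,0],[0,0,0,10.6,0,0],[0,0,0,10.6,0,0],[0,0,0,10.6,0,0],[0,0,0,10.6,0,0],[0,0,0,10.6,0,0]])

```text
t: 6.95
ee_pos: [438.5, -242.5, 414.2]
orientation: [2.117, 0.226, -2.058]
ft_force: [0.3, 0.7, -0.0]
width: 52.5
```

```bash
cat >> h.py <<'E'
S=np.sin(np.pi/6);Co=np.cos(np.pi/6); U=-S*CX+Co*Z; FOOT=C0-58*CY+10*CX+3*Z; TR=np.c_[-U,-CY,np.cross(-U,-CY)]
E
python3 - <<'E'
from h import *
st(); go(FOOT+131*U,TR); print(FOOT+131*U,FOOT+51*U)
E
```

```text
6.95 [ 438.5 -242.5  414.2] [-5.300e-01  4.100e-02  1.685e+00  1.000e-03  1.381e+00  8.050e-01] [ 0.3  0.7 -0. ] 52.46142383283244
[[ 0.03   0.233 -0.972]
 [-0.017 -0.972 -0.234]
 [-0.999  0.023 -0.026]]
tool shift mm [301.4  56.8 -79.8] turn deg [ 4.46 28.46 -0.14]
[ 538.4683979  -284.08322696  116.4493279 ] [ 577.94595436 -277.63942869   47.16729559]
```

Call:
carry_out(commands=[[0.04,0.019,-0.025,1.5,9.5,0],[0.04,0.019,-0.025,1.5,9.5,0],[0.04,0.019,-0.025,1.5,9.5,0],[0,0,0,0,0,0]])

```text
t: 7.45
ee_pos: [553.2, -281.7, 314.1]
orientation: [2.66, 0.206, -1.502]
ft_force: [-0.4, 0.3, -0.3]
width: 52.3
```

Run:
```python
from h import *
import pickle
st(); go(FOOT+131*U,TR)
w=snap("wrist","w3.png");pickle.dump(w,open("w3.pkl","wb")); print(proj(w,[FOOT,FOOT+92*U,FOOT+62*U,C0-58*CY-21.5*CX+37*Z,C0-130*CY-90*CX+60*Z]).round())
```

```text
7.45 [ 553.2 -281.7  314.1] [-0.682  0.18   1.856  0.56   0.802  0.397] [-0.4  0.3 -0.3] 52.259209400296776
[[ 0.51   0.156 -0.846]
 [ 0.078 -0.988 -0.135]
 [-0.856  0.004 -0.516]]
tool shift mm [161.6  -0.6 114.8] turn deg [-0.15 -1.08 -0.33]
[[280. 242.]
 [280. 268.]
 [280. 258.]
 [280. 260.]
 [332. 308.]]
```

View pics/w3.png

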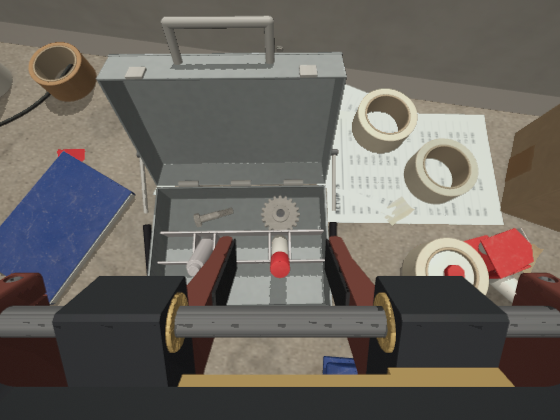

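The wrist view shows the lid fully open and the cap at (280,268), exactly where predicted. I'll approach along the stick's axis.

Call:
carry_out(commands=[[0,0,0.05,0,-1,0],[0,0,0.05,0,0,0],[0.03,0,0.014,0,0,0],[0.05,0,0,0,0,0],[0.05,0,0,0,0,0],[0,0,0,0,0,0]])

```text
t: 8.25
ee_pos: [529.1, -290.6, 156.5]
orientation: [2.628, 0.214, -1.504]
ft_force: [-0.5, -0.2, 0.6]
width: 52.6
```

Run:
```python
from h import *
st(); go(FOOT+51*U,TR)
```

```text
8.25 [ 529.1 -290.6  156.5] [-0.719  0.392  2.005  0.841  0.538 -0.022] [-0.5 -0.2  0.6] 52.567644427465524
[[ 0.501  0.174 -0.848]
 [ 0.069 -0.984 -0.162]
 [-0.863  0.022 -0.505]]
tool shift mm [119.7  -6.7  11.7] turn deg [ 1.31 -0.34 -0.73]
```

Call:
carry_out(commands=[[0,-0.007,0.012,1.3,0,-0.7],[0.03,0,0,0,0,0],[0,0,0,0,0,0]])

```text
t: 8.62
ee_pos: [534.0, -283.7, 130.9]
orientation: [2.65, 0.215, -1.508]
ft_force: [0.1, 0.2, 0.2]
width: 52.8
```

Run:
```python
from h import *
st(); go(FOOT+51*U,TR)
```

```text
8.625 [ 534.  -283.7  130.9] [-0.709  0.442  2.014  0.933  0.506 -0.096] [0.1 0.2 0.2] 52.7707826013585
[[ 0.504  0.164 -0.848]
 [ 0.08  -0.987 -0.143]
 [-0.86   0.004 -0.51 ]]
tool shift mm [94.6  0.9  4.6] turn deg [ 0.24 -0.7  -0.12]
```

Call:
carry_out(commands=[[0.03,0.001,0.004,0,-0.7,0],[0.03,0,0,0,0,0],[0,0,0,0,0,0]])

```text
t: 9.0
ee_pos: [561.7, -282.7, 83.8]
orientation: [2.643, 0.21, -1.513]
ft_force: [0.3, -0.6, 1.0]
width: 52.8
```

Run:
```python
from h import *
st(); go(FOOT+51*U,TR)
```

```text
9.0 [ 561.7 -282.7   83.8] [-0.668  0.55   1.981  1.05   0.439 -0.196] [ 0.3 -0.6  1. ] 52.77940674225228
[[ 0.5    0.163 -0.85 ]
 [ 0.075 -0.987 -0.145]
 [-0.863  0.009 -0.506]]
tool shift mm [40.1 -2.6  4. ] turn deg [ 0.35 -0.38 -0.37]
```

Call:
carry_out(commands=[[0.02,-0.003,0.003,0.3,-0.4,-0.4],[0.02,0,0.002,0,0,0],[0,0,0,0,0,0]])

```text
t: 9.38
ee_pos: [577.3, -279.5, 53.7]
orientation: [2.647, 0.212, -1.517]
ft_force: [-0.1, -0.5, 0.2]
width: 53.0
```

Run:
```python
from h import *
st(); go(FOOT+51*U,TR)
w=snap("wrist","w4.png")
```

```text
9.375 [ 577.3 -279.5   53.7] [-0.646  0.617  1.959  1.141  0.411 -0.272] [-0.1 -0.5  0.2] 52.99490190156447
[[ 0.499  0.161 -0.851]
 [ 0.079 -0.987 -0.141]
 [-0.863  0.003 -0.505]]
tool shift mm [ 6.1 -1.7  2.5] turn deg [ 0.12 -0.35 -0.16]
```

View pics/w4.png

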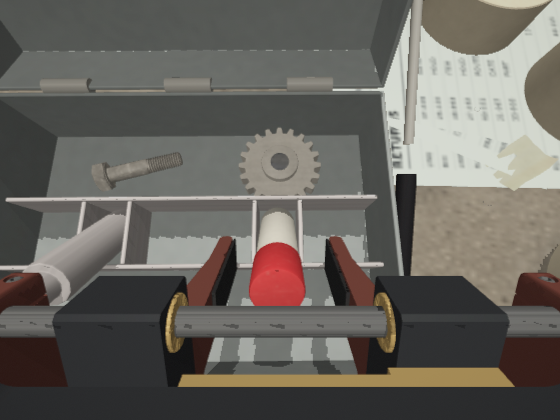

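The cap at (277,275) sits between the fingertips (235 and 330). I'll make the last few millimetres and close.

Call:
carry_out(commands=[[0.005,-0.002,0.002,0,-0.3,0],[0,0,0,0,0,0]])

```text
t: 9.68
ee_pos: [578.0, -278.6, 51.7]
orientation: [2.644, 0.209, -1.519]
ft_force: [0.0, -0.4, -0.2]
width: 52.5
```

Call:
carry_out(commands=[[0,0,0,0,0,0],[0,0,0,0,0,0],[0,0,0,0,0,0],[0,0,0,0,0,0]], grip=1)

```text
t: 10.18
ee_pos: [578.1, -278.8, 52.5]
orientation: [2.644, 0.208, -1.518]
ft_force: [-0.8, -0.1, 0.2]
width: 26.5
```

Run:
```python
from h import *
st(); go(FOOT+51*U,TR)
```

```text
10.175 [ 578.1 -278.8   52.5] [-0.642  0.619  1.959  1.145  0.405 -0.273] [-0.8 -0.1  0.2] 26.484784116624073
[[ 0.498  0.16  -0.852]
 [ 0.075 -0.987 -0.142]
 [-0.864  0.007 -0.504]]
tool shift mm [ 4.6 -1.2  2.6] turn deg [ 0.16 -0.25 -0.35]
```

Call:
carry_out(commands=[[-0.02,0,0,0,0,0],[-0.03,0,0,0,0,0],[-0.04,0,0,0,0,0],[-0.05,0,0,0,0,0],[-0.05,0,0,0,-5,0],[-0.04,0,0,0,-8,0],[0,0,0,0,-8,0],[0,0,0,0,-8,0]])

```text
t: 11.18
ee_pos: [459.2, -297.2, 258.4]
orientation: [2.14, 0.156, -2.136]
ft_force: [0.4, -0.9, -0.7]
width: 26.3
```

Run:
```python
from h import *
o=st(); M=R.from_rotvec(o["orientation"]).as_matrix()
y=M[:,1].copy();y[2]=0;y/=np.linalg.norm(y)
go([574,91,170],np.c_[-Z,y,np.cross(-Z,y)])
```

```text
11.175 [ 459.2 -297.2  258.4] [-0.593  0.264  1.774 -0.005  1.097  0.827] [ 0.4 -0.9 -0.7] 26.322542083218956
[[ 0.002  0.153 -0.988]
 [-0.008 -0.988 -0.153]
 [-1.     0.008 -0.001]]
tool shift mm [  85.8 -366.8 -172.6] turn deg [ 0.   -0.07 -0.45]
```

Call:
carry_out(commands=[[0,-0.047,-0.022,0,0,0],[0,-0.047,-0.022,0,0,0],[0,-0.047,-0.022,0,0,0],[0,-0.047,-0.022,0,0,0],[0,-0.047,-0.022,0,0,0],[0,-0.047,-0.022,0,0,0],[0,-0.047,-0.022,0,0,0],[0,-0.038,-0.018,0,0,0]])

```text
t: 12.18
ee_pos: [577.0, 101.9, 254.5]
orientation: [2.139, 0.15, -2.139]
ft_force: [0.1, -0.2, -0.3]
width: 26.5
```

Call:
carry_out(commands=[[0.05,0,0,0,0,0],[0.05,0,0,0,0,0],[0.03,0,0,0,0,0],[0,0,0,0,0,0]])

```text
t: 12.68
ee_pos: [578.1, 105.1, 121.2]
orientation: [2.137, 0.157, -2.134]
ft_force: [-0.2, 0.4, -0.6]
width: 26.7
```

Run:
```python
from h import *
o=st(); M=R.from_rotvec(o["orientation"]).as_matrix()
y=M[:,1].copy();y[2]=0;y/=np.linalg.norm(y)
go([574,91,72],np.c_[-Z,y,np.cross(-Z,y)])
s=snap("scene","s5.png"); e=o["ee_pos"];u=proj(s,[e])[0].astype(int);print(u)
a=s["pixels"][max(0,u[1]-90):u[1]+70,u[0]-100:u[0]+100]; a=cv2.resize(a,(800,640)[:2] if 0 else (750,600),interpolation=cv2.INTER_CUBIC)
F=e-56*Z; print(F,(proj(s,[F,e+36*Z])-[u[0]-100,max(0,u[1]-90)])*3.75)
cv2.imwrite("pics/s5c.png",a)
```

```text
12.675 [578.1 105.1 121.2] [ 0.165  0.501  1.781 -0.012  0.859  1.587] [-0.2  0.4 -0.6] 26.659057039863086
[[ 0.002  0.155 -0.988]
 [-0.009 -0.988 -0.155]
 [-1.     0.009 -0.001]]
tool shift mm [49.3 12.9  6.3] turn deg [ 0.   -0.04 -0.53]
[260 216]
[578.1179925  105.12820759  65.22414457] [[376.51223618 392.6561113 ]
 [375.02868339 301.39446534]]
```

View pics/s5c.png

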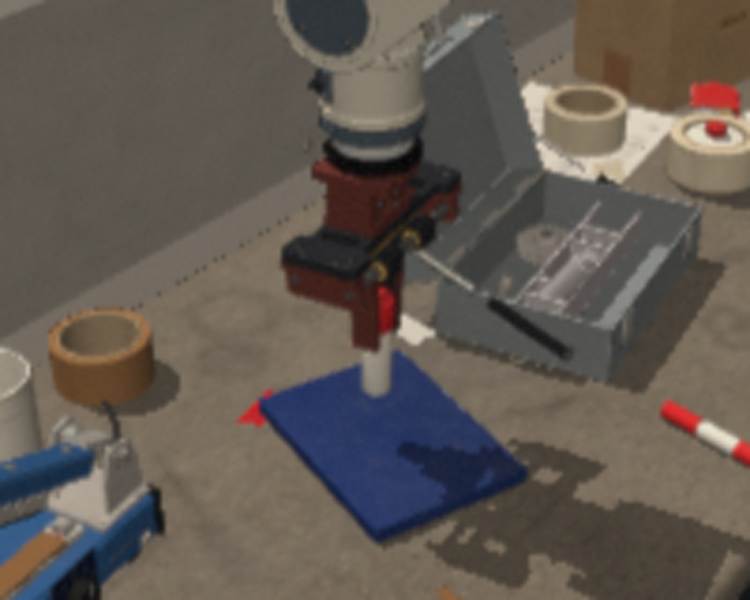

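The scene view shows the stick hanging upright over the book, with its foot at (376,393) as computed. I'll lower it.

Call:
carry_out(commands=[[0.02,0.012,0.006,0,0,-0.5],[0.018,0,0,0,0,0],[0,0,0,0,0,0]])

```text
t: 13.1
ee_pos: [578.8, 92.8, 88.2]
orientation: [2.152, 0.167, -2.129]
ft_force: [0.7, 0.7, -0.2]
width: 26.6
```

Call:
carry_out(commands=[[0.003,0,0,0,0,0],[0.003,0,0,0,0,0],[0,0,0,0,0,0]])

```text
t: 13.48
ee_pos: [580.7, 93.7, 84.0]
orientation: [2.156, 0.168, -2.125]
ft_force: [0.3, -0.1, -0.6]
width: 26.5
```

Run:
```python
from h import *
o=st(); M=R.from_rotvec(o["orientation"]).as_matrix()
y=M[:,1].copy();y[2]=0;y/=np.linalg.norm(y)
go([578,92,72],np.c_[-Z,y,np.cross(-Z,y)])
```

```text
13.475 [580.7  93.7  84. ] [ 0.14   0.553  1.804 -0.     0.77   1.555] [ 0.3 -0.1 -0.6] 26.50587337784269
[[ 0.014  0.155 -0.988]
 [ 0.002 -0.988 -0.155]
 [-1.     0.001 -0.014]]
tool shift mm [12.   1.3  3.1] turn deg [ 0.   -0.83 -0.03]
```

Call:
carry_out(commands=[[0.005,0,0,0,-0.8,0],[0.003,0,0,0,0,0],[0,0,0,0,0,0]])

```text
t: 13.85
ee_pos: [581.0, 93.9, 75.7]
orientation: [2.14, 0.167, -2.14]
ft_force: [-0.7, 0.4, -0.8]
width: 26.8
```

Call:
carry_out(commands=[[0.003,0,0,0,0,0],[0,0,0,0,0,0]])

```text
t: 14.1
ee_pos: [580.9, 93.9, 72.4]
orientation: [2.14, 0.167, -2.14]
ft_force: [-0.4, 0.4, -0.5]
width: 26.8
```

Call:
carry_out(commands=[[0.002,0,0,0,0,0],[0,0,0,0,0,0]])

```text
t: 14.35
ee_pos: [580.9, 93.8, 70.3]
orientation: [2.14, 0.167, -2.14]
ft_force: [-1.3, 1.1, 0.4]
width: 26.5
```

Call:
carry_out(commands=[[0.002,0,0,0,0,0],[0,0,0,0,0,0]])

```text
t: 14.6
ee_pos: [580.9, 93.8, 68.2]
orientation: [2.14, 0.167, -2.14]
ft_force: [-0.3, 0.4, -0.3]
width: 26.0
```

Call:
carry_out(commands=[[0.002,0,0,0,0,0],[0,0,0,0,0,0]])

```text
t: 14.85
ee_pos: [581.8, 94.1, 67.2]
orientation: [2.142, 0.167, -2.138]
ft_force: [0.4, -0.3, 0.2]
width: 27.0
```

Call:
carry_out(commands=[[0.0015,0,0,0,0,0],[0,0,0,0,0,0]])

```text
t: 15.1
ee_pos: [582.6, 94.3, 67.2]
orientation: [2.144, 0.167, -2.136]
ft_force: [-0.8, 0.0, 0.4]
width: 26.3
```

Run:
```python
from h import *
o=st(); s=ctrl.get_image("scene"); e=o["ee_pos"];u=proj(s,[e])[0].astype(int)
a=s["pixels"][u[1]-45:u[1]+45,u[0]-60:u[0]+60]; cv2.imwrite("pics/s6.png",cv2.resize(a,(800,600),interpolation=cv2.INTER_CUBIC))
F=e.copy();F[2]=16; print((proj(s,[F,e])-[u[0]-60,u[1]-45])*6.667)
```

```text
15.1 [582.6  94.3  67.2] [ 0.14   0.586  1.796 -0.     0.756  1.555] [-0.8  0.   0.4] 26.31927529330562
[[ 0.003  0.155 -0.988]
 [ 0.    -0.988 -0.155]
 [-1.     0.    -0.003]]
[[403.85444476 385.54333695]
 [402.62233624 300.83784905]]
```

View pics/s6.png

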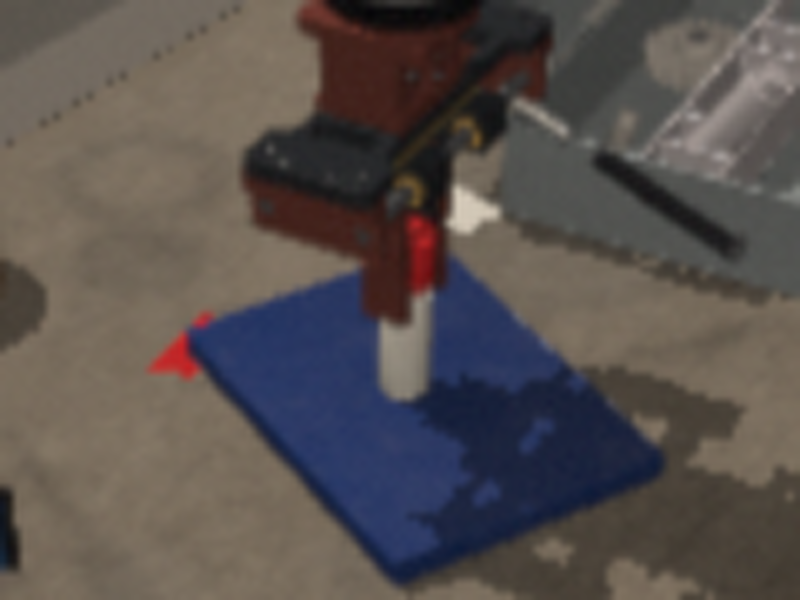

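The foot's lower edge is at (404,402), against about (404,398) predicted for contact, so it is on the cover or within about 2 mm of it. One more small step down will check the force.

Call:
carry_out(commands=[[0.002,-0.001,0,0,0,0],[0,0,0,0,0,0]])

```text
t: 15.4
ee_pos: [584.1, 95.3, 66.9]
orientation: [2.147, 0.167, -2.132]
ft_force: [-1.0, 0.0, -0.7]
width: 26.7
```

Call:
carry_out(commands=[[0.002,0,0,0,0,0],[0,0,0,0,0,0]])

```text
t: 15.65
ee_pos: [585.5, 95.4, 66.6]
orientation: [2.15, 0.167, -2.129]
ft_force: [-0.7, 0.1, 0.5]
width: 26.7
```

Call:
carry_out(commands=[[0.002,0,0.004,0,-0.5,0],[0,0,0,0,0,0]])

```text
t: 15.9
ee_pos: [585.7, 95.3, 66.8]
orientation: [2.15, 0.167, -2.129]
ft_force: [-0.2, 0.9, -0.8]
width: 26.5
```

Run:
```python
from h import *
o=st(); M=R.from_rotvec(o["orientation"]).as_matrix()
y=M[:,1].copy();y[2]=0;y/=np.linalg.norm(y)
go([582,94,66],np.c_[-Z,y,np.cross(-Z,y)])
```

```text
15.9 [585.7  95.3  66.8] [ 1.420e-01  5.870e-01  1.793e+00 -1.000e-03  7.510e-01  1.557e+00] [-0.2  0.9 -0.8] 26.49304475711959
[[ 0.01   0.156 -0.988]
 [ 0.    -0.988 -0.156]
 [-1.     0.001 -0.01 ]]
tool shift mm [0.7 0.7 3.9] turn deg [ 0.   -0.56 -0.06]
```

Call:
carry_out(commands=[[0.004,0,0.003,0,-0.8,0],[0,0,0,0,0,0]])

```text
t: 16.15
ee_pos: [587.3, 95.6, 66.4]
orientation: [2.145, 0.167, -2.135]
ft_force: [-0.3, 0.6, -1.3]
width: 26.4
```

Call:
carry_out(commands=[[-0.006,0,0.007,0,0,0],[0,0,0,0,0,0]])

```text
t: 16.4
ee_pos: [578.7, 94.2, 71.6]
orientation: [2.142, 0.166, -2.137]
ft_force: [0.5, 0.6, -0.9]
width: 26.5
```

Call:
carry_out(commands=[[0.005,0,0,0,0,0],[0,0,0,0,0,0]])

```text
t: 16.65
ee_pos: [578.5, 94.0, 66.0]
orientation: [2.142, 0.166, -2.137]
ft_force: [-0.7, -0.9, 4.2]
width: 26.6
```

Contact at last: fz is +4.2 N at z = 66. I'll release it.

Call:
carry_out(commands=[[0,0,0,0,0,0],[0,0,0,0,0,0],[0,0,0,0,0,0]], grip=0.35)

```text
t: 17.02
ee_pos: [577.7, 94.0, 64.8]
orientation: [2.14, 0.166, -2.139]
ft_force: [-0.4, -0.2, 0.1]
width: 52.9
```

Call:
carry_out(commands=[[-0.02,0,0,0,0,0],[-0.03,0,0,0,0,0],[-0.05,0,0,0,0,0],[-0.05,0,0,0,0,0],[-0.05,0,0.05,0,0,0],[0,0,0.06,0,0,0],[0,0,0.05,0,0,0],[0,0,0,0,0,0]])

```text
t: 18.02
ee_pos: [423.8, 70.1, 272.6]
orientation: [2.151, 0.167, -2.129]
ft_force: [1.5, 0.4, 0.8]
width: 56.8
```

Run:
```python
from h import *
st(); s=ctrl.get_image("scene");t=ctrl.get_image("top")
a=cv2.resize(s["pixels"][120:290,200:400],(400,340));b=cv2.resize(t["pixels"][90:270,200:470],(400,267));b=cv2.copyMakeBorder(b,0,73,0,0,0)
cv2.imwrite("pics/f.png",np.hstack([a,b]))
```

```text
18.025 [423.8  70.1 272.6] [ 1.370e-01  5.600e-02  1.994e+00 -1.000e-03  1.082e+00  1.552e+00] [1.5 0.4 0.8] 56.815952140449376
[[ 0.01   0.156 -0.988]
 [ 0.    -0.988 -0.156]
 [-1.     0.001 -0.01 ]]
```

View pics/f.png

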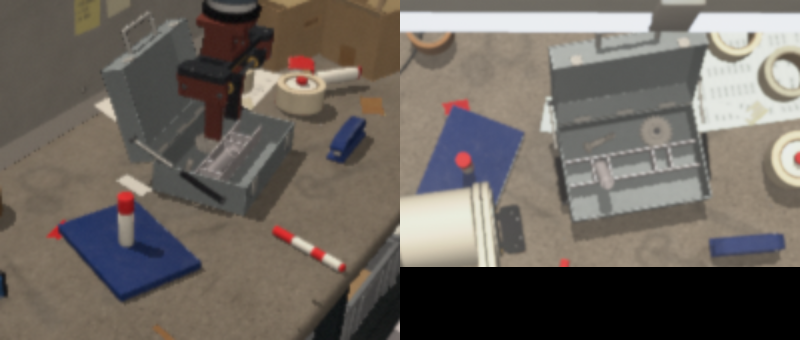

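The final view shows the stick upright with its cap up on the book (scene panel (126,220), top panel (463,160)). The lid is open, the roller is in the left pocket, the stapler hasn't moved, and the gripper is clear. I'm handing the job in.

```bash
python3 -c "
from h import *
ctrl.close_job()"
```

```text
the job is handed in; nothing more can be done
```

The job is done and handed in at about 18 s. I lifted the lid by its handle to about 1.25 rad and let go, and it swung fully open by itself. Then I pulled the glue stick out of the right pocket along its own axis and stood it cap up on the account book.

- **Last check:** in the final pictures the stick is upright on the cover, the lid is open, the roller is still in the left pocket and the stapler has not moved. The gripper is empty and clear.
- **Tape measure:** I never located it in the pictures, so I can't confirm by sight that it is where it was. No unexpected contact forces showed up on the way.
- **Contact height:** the stick touched the cover with the TCP at about 66 mm (4 N), where I had expected about 72 mm. The arm also crept sideways by up to about 9 mm while I was feeling for contact. I lifted it a few millimetres and set it down again before letting go.

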